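Free the slit lamp's carriage from its transit wedge

ROBOT

A 7-joint arm with a two-finger parallel gripper is mounted at the origin on the work surface. World frame = base frame: x ahead of the robot, y to its left, z up, the work surface at z = 0. Lengths are in mm, angles in rad, forces in N, time in s.
With the tool pointing down it reaches from about 400 to 850 mm from the base axis. Payload 6.9 kg.
Tool frame: the origin (TCP) lies on the centre line of the jaws, within the pads' length; the fingertips stand 19 mm ahead of it and the grasp point (between the pads) is the TCP; z points along the fingers, y is the line along which they close (so a half turn about z gives the same grasp; the last joint's range is limited). The gripper opens to 85 mm and grips with 20 to 120 N. Pads are 22 mm wide; open, the fingers measure 114 mm over their backs; the gripper's body (76 mm by 85 mm) begins 54 mm behind the grasp point. The pads swing forward as they close: fully open they stand 13 mm farther back than shut.
Start: joints at [-1.151, 0.507, -0.238, 1.5, 0.126, 1.149, -0.155], TCP at [193.535, 594.269, 250.275] pointing down, gripper open.
Joint ranges: [-3.08, 3.08], [-0.24, 2.05], [-1.43, 1.35], [0, 2.5], [-1.52, 4.66], [0.17, 1.96], [-2.89, 2.89]. Speed limits (rad/s): [2.39, 2.39, 3.14, 3.14, 3.14, 3.14, 3.14].

INTERFACE

Orientations are given as [roll, pitch, yaw] about the fixed x, y, z axes, in that order (R = Rz(yaw) Ry(pitch) Rx(roll)).
In Python, from bench import arm, get_image gives the robot as it stands. The module is installed in compiled form; this text tells all that it offers. Calls block until the motion is done:
- arm.move_to(position, orientation): joint-space move of the TCP to a pose.
- arm.move_l(position, ori=None, feed=150): straight line of the TCP; ori=None keeps the orientation; feed is the mean speed in mm/s.
- arm.set_joints(angles): joint-space move.
- arm.let_go() and arm.close(): open the fingers fully, or close them until they stop; the grip force is fixed at half the most.
- arm.wait(seconds).
- arm.solve_ik(position, orientation): joint angles nearest the present ones, or None.
- get_image(name): name is "scene" or "top" or "wrist"; returns a dict with "color" (420x560x3 uint8, red, green, blue), "fx", "fy", "cx", "cy" (pixels), "eye" and "rotation" of the camera in the world. Camera axes: x right, y down, z forward; pixel columns grow to the right and rows downward; lengths in mm; the calibration is good to about 2 mm. A picture is of the moment at which its call begins. There is no depth.
A pose or a line that the arm cannot do raises arm.PlanningError and nothing moves.
- arm.sign_off(): hands the job in; it is judged then, once.
Readings, each from a call of its own:
- arm.read_time(): time.
- arm.read_qpos(): joint angles.
- arm.read_joint_velocities(): joint speeds.
- arm.read_effort(): joint torques, N m.
- arm.read_tcp_pos(): TCP position.
- arm.read_tool_rot(): TCP orientation.
- arm.read_force(): force on the tool from outside, world axes, zero at the start.
- arm.read_wrist_torque(): the same for the moment, N m.
- arm.read_width(): finger opening in mm.
- arm.read_gripper_force(): force on a finger pad.
Only numpy, scipy, OpenCV 4.12 (cv2) and the standard library are available. Lean on these libraries where they do the work, as an engineer would, in place of code of your own. Each camera call takes 0.05 s, during which the arm holds its last target. There are 200 camera calls.

TASK

The slit lamp's carriage is locked by a wooden transit wedge jammed under its front lip. Work the wedge loose with small side-to-side pulls until it slides out, without dragging the instrument across the table, and lay it flat on its underside inside the steel tray. Then slide the carriage by its joystick all the way to the other end of its track, let go, and leave the other things on the table where they are.

Things in the scene. Friction and masses are not known exactly. Their poses are not given: they have to be found in the camera images.
- wedge: Plain pale wooden wedge, 140 x 40 mm, about 140 g. Origin: centre of its flat underside; +x points to the thin tip (x = +70 mm, 8 mm thick), z up; it thickens evenly to 25 mm at x = -70 mm. At the start its inner 53 to 55 mm is jammed between the plinth's top and a sprung pad under the carriage's lip; the rest sticks out level, 30 mm above the table, with free space below.
- wedge_grip (a point): Middle of the raised grip block on the wedge's outer end (wedge x = -52.5 mm, 32 mm above its underside). The block is 35 mm long, 40 mm wide (wedge y; grip it across this width, moderately hard, about 60 N) and stands 46 mm above the underside. Axes as body wedge.
- jam (a point): Point on the plinth top 23 mm inside the edge; the wedge is clamped here, up to 15 mm to either side in y. A straight pull on the wedge needs about 14 to 22 N, more than the plinth stands. Swung about here, some 10 degrees each way (15 mm each way at the grip) with a pull of 3 to 4 mm in each swing, it gives way under much less. The hold fades, is gone after about 40 mm, and the wedge is out after 55 mm. Axes as point mouth.
- mouth (a point): Middle of the plinth's top front edge, 340 mm wide, 30 mm above the table. x points level into the instrument (the wedge is drawn out towards -x), y along the edge, z up. The wedge lies 15 to 45 mm to the -y side of it. The carriage's lip overhangs the plinth's top from x = 0 inwards; its top is 57 mm above the plinth's.
- bar (a point): Middle of the axis of a level elbow-rest bar, 22 mm thick, 300 mm long along y of point mouth, 150 mm above the table and 65 mm in front of the plinth's edge, on slanting posts near its ends (150 mm either side). It hangs over the wedge's grip block, so the tool must come in under it, leaning 35 to 45 degrees away from the instrument (fingers pointing down and inwards).
- plinth (a joint): How far the cream base plate (240 x 340 mm, on a rubber mat) has been dragged along -x of point mouth, in m; 0 at the start. It slips when pulled or pushed along x with more than 10 N and must not be dragged more than 6 mm.
- carriage (a joint): Position of the carriage on its track, in m: 0 to about 0.015 at the start, 0.09 at the stop at the other end. It grows as the carriage moves along +y of point mouth. It takes 4 N to slide and stays where it is left; the stop is rigid.
- joystick (a point): Point on the axis of the black upright joystick on the carriage, 143 mm above the table, at the height to grip it. The stick there is a 22 mm round bar; its top is 22 mm higher, and its foot, 56 mm lower, flares on the carriage's top (87 mm above the table). Axes as point mouth. A steel stub column, 52 mm thick, stands 63 mm behind it (+x), rising to 127 mm above the table. It moves with the carriage.
- tray: Open steel tray fixed to the table, outside 220 x 150 x 30 mm, walls and floor 4 mm. Origin: centre of its underside; x along its 220 mm length.
- bottle: Bystander: upright white bottle, 56 mm thick, 150 mm tall; origin under its centre.
- torch: Bystander: metal pen torch lying down, about 150 mm long, 20 mm thick; origin under its middle.
- occluder: Bystander: flat black paddle, 175 mm long, 5 mm thick, lying down; origin under the middle of its handle, blade to +x.
- jar: Bystander: glass jar, 70 mm thick, 70 mm tall; origin under its centre.
- lenscase: Bystander: grey case 100 x 70 x 30 mm; origin under its centre.
- notepad: Bystander: white notepad 150 x 110 x 12 mm; origin under its centre.
- mug: Bystander: white mug, 80 mm wide, 95 mm tall; origin under its centre.
Things that resemble listed ones, but are neither listed nor needed, are in the scene too. What is shaped like the wedge but red is not meant.

How it is judged (in metres and radians):
On the way, in this order (a step that is already met when the one before it is completed fails the run):
1. the wedge is drawn wholly out from under the lip (x of wedge in the frame of mouth below -0.072 m), for 0.1 s.
2. the wedge lies flat in the tray, released (x of wedge in the frame of tray between -0.05 and 0.05 m and y of wedge in the frame of tray between -0.06 and 0.06 m and z of wedge in the frame of tray below 0.012 m and angle between wedge's own z axis and vertical below 0.12 rad and contact force between the fingers and wedge below 0.2 N and linear speed of wedge below 0.02 m/s), for 0.2 s.
3. the carriage is at the other end of its track (value of joint carriage above 0.084 m), for 0.2 s.
At the end, for the whole second after the job is handed in: The wedge lies at rest flat on its underside (within 0.12 rad) on the tray's floor inside the walls, released, and the carriage stands at the other end of its track (0.084 m or more of 0.09 m) (all of step 2 and value of joint carriage above 0.084 m and velocity of joint carriage below 0.01 m/s); the robot touches nothing.
It fails at once if the instrument's base plate is dragged or pushed more than 6 mm (value of joint plinth above 0.006 m or value of joint plinth below -0.006 m).
It fails at once if a bystander is shifted more than 30 mm or tipped over (distance of any of bottle, torch, occluder, jar, lenscase, notepad, mug from where it was at the start of the episode above 0.03 m or angle between any of bottle, jar, mug's own z axis and vertical above 0.5 rad).
It also fails if it takes over 66 s, if anything falls off the work surface, if the arm or the gripper's body presses on something with over 40 N, if the wrist force passes 120 N, or if a joint passes its speed limit or range.

## Working session

There is one attempt and no reset: what is moved stays moved. The work goes in short steps, each a Python script; the robot and the scene stay as the last script left them, time stands still between calls to the robot, and variables do not carry over. Pictures are saved under pics/ and viewed, at most 10 in all, crops included, and the job is handed in when it is done.

```bash
mkdir -p pics; cat > h.py <<'E'
import numpy as np, cv2
from bench import arm, get_image
def save(n,f,crop=None,s=1):
    d=get_image(n); im=d["color"][:,:,::-1]
    if crop: r0,r1,c0,c1=crop; im=im[r0:r1,c0:c1]
    cv2.imwrite("pics/"+f,cv2.resize(im,None,fx=s,fy=s,interpolation=cv2.INTER_CUBIC)); return d
def ray(d,u,v):
    R=np.array(d["rotation"]).reshape(3,3)
    return np.array(d["eye"]),R@np.array([(u-d["cx"])/d["fx"],(v-d["cy"])/d["fy"],1])
def atz(d,u,v,z):
    e,r=ray(d,u,v); return e+r*(z-e[2])/r[2]
E
python3 - <<'E'
from h import *
import pickle
D={}
for n in("scene","top"):
    D[n]=save(n,n+"0.png",s=800/560)
    print(n,[D[n][k] for k in("fx","fy","cx","cy","eye","rotation")])
pickle.dump(D,open("d0.pkl","wb"))
E
```

```text
scene [456.25152887089376, 456.25152887089376, 276.8479745076308, 206.55231882624514, array([1373.11246511,  477.48070775,  854.83637221]), array([-2.18790511, -0.00725336,  2.09225603])]
top [523.7176132382333, 523.7176132382333, 281.8687703348689, 206.86582036510185, array([ 155.58749315,  -19.75581751, 1565.65849757]), array([-2.92094932e+00,  2.28450220e-03, -1.60926623e+00])]
```

```bash
sed -i 's/R=np.array(d\["rotation"\]).reshape(3,3)/R=Rot.from_euler("xyz",d["rotation"]).as_matrix()/; 1i from scipy.spatial.transform import Rotation as Rot' h.py
```

```text
(no output)
```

View pics/scene0.png

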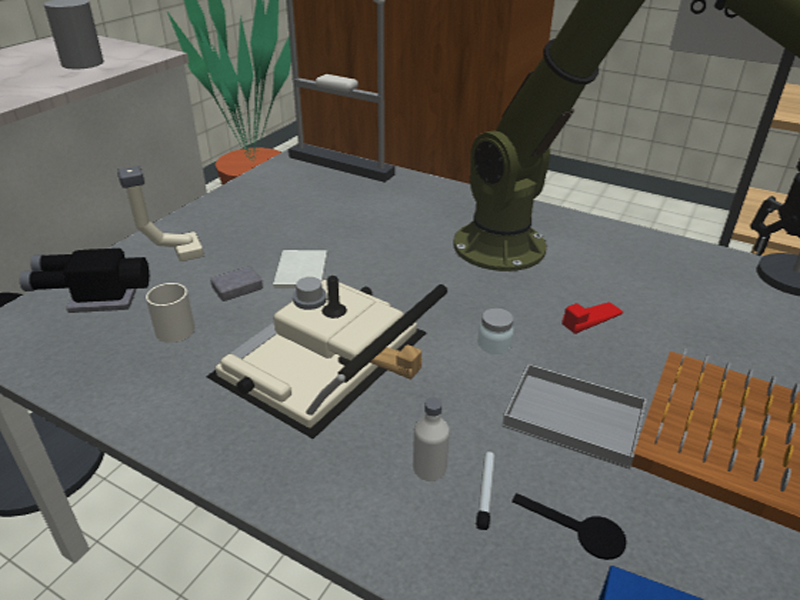

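View pics/top0.png

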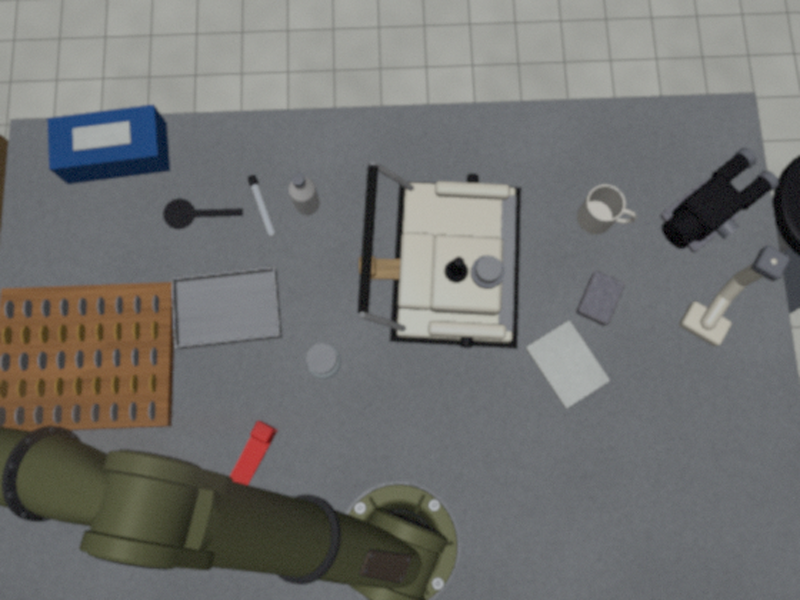

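```bash
python3 - <<'E'
from h import *
a=cv2.imread("pics/top0.png");b=cv2.imread("pics/scene0.png")
import pickle
cv2.imwrite("pics/topc.png",cv2.resize(a[140:365,255:555],(800,600),interpolation=cv2.INTER_CUBIC))
cv2.imwrite("pics/scc.png",cv2.resize(b[255:450,195:455],(800,600),interpolation=cv2.INTER_CUBIC))
E
```

```text
(no output)
```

View pics/topc.png

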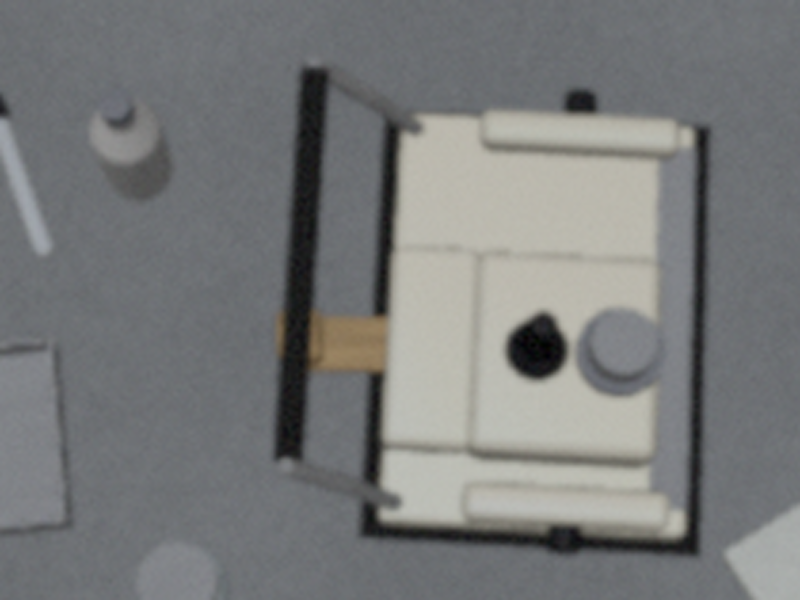

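View pics/scc.png

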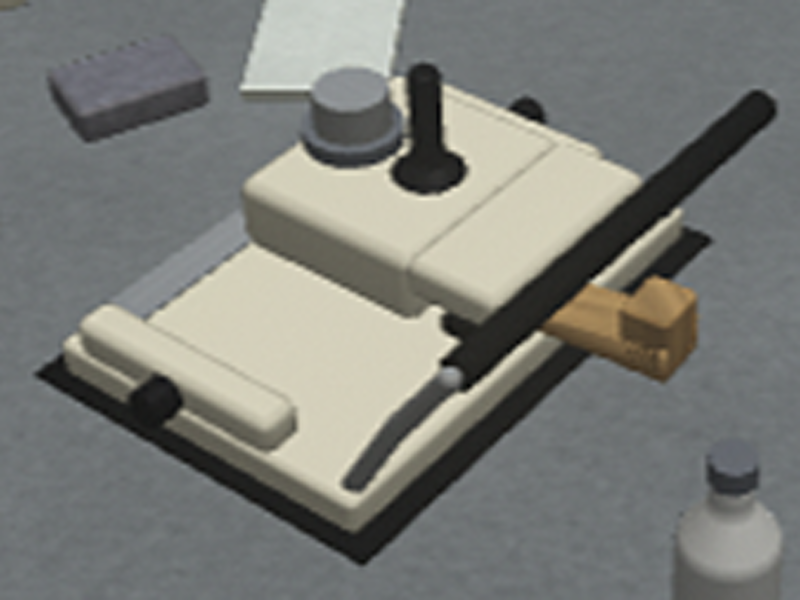

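```bash
python3 - <<'E'
from h import *
import pickle
D=pickle.load(open("d0.pkl","rb")); T=D["top"];S=D["scene"]
def o(u,v):return ((u+.5)/1.42857-.5,(v+.5)/1.42857-.5)
def tc(u,v):return o(255+u/2.6667,140+v/2.6667)
def sc(u,v):return o(195+u/3.0769,255+v/3.0769)
np.set_printoptions(precision=1,suppress=True)
P=lambda n,d,p,z:print(n,atz(d,*p,z))
P("pl far T",T,tc(398,114),30);P("pl near T",T,tc(378,524),30);P("pl farback T",T,tc(690,127),30)
P("pl far S",S,sc(358,530),30);P("pl near S",S,sc(680,228),30)
P("bar far T",T,tc(314,68),161);P("bar near T",T,tc(288,462),161)
P("bar far S",S,sc(455,372),150);P("bar near S",S,sc(763,107),150)
P("wedge bodyL",T,tc(386,318),45);P("wedge bodyR",T,tc(386,371),45)
P("blk outer far",T,tc(280,315),76);P("blk outer near",T,tc(279,363),76)
P("blk inner far",T,tc(323,313),76);P("blk inner near",T,tc(320,363),76)
for n,p in dict(outfar=(664,325),outnear=(697,290),innear=(652,282),infar=(622,308)).items():P("blkS "+n,S,sc(*p),76)
P("joy foot T",T,tc(536,350),90);P("joy top T",T,tc(543,323),165)
P("joy foot S",S,sc(428,170),90);P("joy top S",S,sc(425,72),165)
for p in[(174,279),(275,270),(281,338),(178,348)]:P("tray",T,o(*p),30)
q=[]
for p in [(536,369),(504,414),(632,465),(646,408)]:P("trayS",S,o(*p),30)
P("jar",T,o(322,360),70);P("bottle",T,o(299,187),150);P("torch end",T,o(271,233),15);P("torch2",T,o(252,178),15)
P("red",T,o(265,428),40)
print(arm.read_width(),arm.read_tool_rot())
E
```

```text
pl far T [751.7 -42.2  30. ]
pl near T [413.7 -13.4  30. ]
pl farback T [ 731.1 -279.5   30. ]
pl far S [770.8 -27.   30. ]
pl near S [444.4  -1.4  30. ]
bar far T [740.   21.4 161. ]
bar near T [439.2  48.9 161. ]
bar far S [743.9  25.  150. ]
bar near S [448.2  55.2 150. ]
wedge bodyL [575.5 -25.8  45. ]
wedge bodyR [532.4 -24.2  45. ]
blk outer far [572.6  56.2  76. ]
blk outer near [534.3  57.9  76. ]
blk inner far [572.9  22.9  76. ]
blk inner near [533.1  26.4  76. ]
blkS outfar [581.8  60.9  76. ]
blkS outnear [543.9  62.7  76. ]
blkS innear [551.   35.7  76. ]
blkS infar [581.1  32.   76. ]
joy foot T [ 533.3 -139.1   90. ]
joy top T [ 534.1 -139.2  165. ]
joy foot S [ 541.  -133.6   90. ]
joy top S [ 539.8 -132.3  165. ]
tray [555. 453.  30.]
tray [566.4 239.4  30. ]
tray [419.8 227.   30. ]
tray [407.1 440.5  30. ]
trayS [436.5 252.2  30. ]
trayS [576.5 244.4  30. ]
trayS [578. 465.  30.]
trayS [436.2 455.7  30. ]
jar [365.  138.3  70. ]
bottle [704.4 170.8 150. ]
torch end [653.5 250.5  15. ]
torch2 [781.8 292.3  15. ]
red [236.1 258.1  40. ]
85.69680824836304 [-3.1  0.   2.8]
```

```bash
cat >> h.py <<'E'
phi=np.radians(-5.1); LEAN=np.radians(42)
ym=np.array([np.cos(phi),np.sin(phi),0]); xm=np.array([ym[1],-ym[0],0])
def ori(lean=LEAN,th=0,flip=1,dirx=None):
    "rpy of tool leaning away from instrument, turned th about z"
    Rz=Rot.from_euler("z",th); X=Rz.apply(xm if dirx is None else dirx); Y=np.cross([0,0,1],X)*flip
    z=np.sin(lean)*X-np.cos(lean)*np.array([0,0,1]); return list(Rot.from_matrix(np.c_[np.cross(Y,z),Y,z]).as_euler("xyz"))
def tz(o): return Rot.from_euler("xyz",o).as_matrix()[:,2]
E
python3 - <<'E'
from h import *
np.set_printoptions(precision=2,suppress=True)
g=np.array([558.5,44,62]); jam=g+91.5*xm
d=get_image("wrist"); R=Rot.from_euler("xyz",arm.read_tool_rot()).as_matrix()
print("cam in tool",R.T@(d["eye"]-arm.read_tcp_pos()), (R.T@Rot.from_euler("xyz",d["rotation"]).as_matrix()))
for fl in(1,-1):
    o=ori(flip=fl)
    for n,p,q in[("pre",g-140*tz(o),o),("g",g,o),("s+",jam-110*Rot.from_euler("z",.18).apply(xm),ori(th=.18,flip=fl)),("s-",jam-110*Rot.from_euler("z",-.18).apply(xm),ori(th=-.18,flip=fl)),
      ("out",g-150*xm,o),("outup",g-180*xm+[0,0,60],o),("tray",[500,390,40],o),("joy",[536,-136,143],ori(lean=0,flip=fl)),("joyend",[536,-136,143]+90*ym,ori(lean=0,flip=fl))]:
        s=arm.solve_ik(list(p),q); print(fl,n,None if s is None else np.array(s))
E
```

```text
cam in tool [  70.41   -0.86 -122.97] [[ 0.   -0.96 -0.28]
 [ 1.    0.   -0.  ]
 [ 0.   -0.28  0.96]]
1 pre [-0.81  0.8   0.41  1.51  0.33  1.3  -0.7 ]
1 g [-0.71  0.88  0.41  1.73  0.4   0.98 -0.76]
1 s+ [-0.79  0.83  0.39  1.85  0.52  0.86 -0.79]
1 s- [-0.68  0.94  0.43  1.55  0.26  1.16 -0.76]
1 out [-0.83  0.96  0.36  1.46  0.29  1.24 -0.8 ]
1 outup [-0.85  0.91  0.35  1.36  0.29  1.39 -0.78]
1 tray [-1.02  1.08  0.29  1.17  0.18  1.51 -0.96]
1 joy [-0.05  0.53  0.39  1.84 -0.27  0.82  0.39]
1 joyend [-0.02  0.65  0.35  1.6  -0.26  0.94  0.33]
-1 pre [-0.3   0.81 -0.55  1.5   0.8   1.63  1.98]
-1 g [-0.21  0.87 -0.45  1.72  0.9   1.36  1.9 ]
-1 s+ [-0.26  0.83 -0.47  1.85  0.99  1.29  1.88]
-1 s- [-0.21  0.93 -0.44  1.54  0.8   1.47  1.89]
-1 out [-0.39  0.97 -0.5   1.45  0.82  1.55  1.88]
-1 outup [-0.42  0.93 -0.54  1.35  0.79  1.68  1.92]
-1 tray [-0.68  1.11 -0.53  1.16  0.72  1.73  1.76]
-1 joy [-0.43  0.79  1.15  1.85 -0.83  1.08 -2.19]
-1 joyend [-0.37  0.91  1.15  1.6  -0.87  1.22 -2.27]
```

```bash
python3 - <<'E'
from h import *
np.set_printoptions(precision=2,suppress=True)
for th in(0,30,60,90,120,150,180,-30,-60,-90,-120,-150,-180):
    o=ori(th=np.radians(th)); X=Rot.from_euler("z",np.radians(th)).apply(xm)
    s=arm.solve_ik(list(np.array([497,345,42])-52.5*X),o);s2=arm.solve_ik(list(np.array([497,325,150])-52.5*X),o); print(th,s and np.array(s),s2 and np.array(s2))
o=ori();g=np.array([558.5,44,62]); p=g-130*tz(o)
m=p+[0,60,120]
s=arm.solve_ik(list(m),o); print(s)
arm.set_joints(s); arm.move_l(list(p),o)
print(arm.read_time(),arm.read_force(),arm.read_tcp_pos())
d=save("wrist","w1.png",s=800/560); import pickle; pickle.dump(d,open("w1.pkl","wb"))
E
```

```text
Traceback (most recent call last):
ValueError: The truth value of an array with more than one element is ambiguous. Use a.any() or a.all()
```

```bash
python3 - <<'E'
from h import *
np.set_printoptions(precision=2,suppress=True)
for th in(0,30,60,90,120,150,180,-30,-60,-90,-120,-150,-180):
    o=ori(th=np.radians(th)); X=Rot.from_euler("z",np.radians(th)).apply(xm)
    s=arm.solve_ik(list(np.array([497,345,42])-52.5*X),o);s2=arm.solve_ik(list(np.array([497,325,150])-52.5*X),o)
    print(th,s is not None and np.array(s),s2 is not None and np.array(s2))
o=ori();g=np.array([558.5,44,62]); p=g-130*tz(o)
m=p+[0,60,120]
s=arm.solve_ik(list(m),o); print(s)
arm.set_joints(s); arm.move_l(list(p),o)
print(arm.read_time(),arm.read_force(),arm.read_tcp_pos())
d=save("wrist","w1.png",s=800/560); import pickle; pickle.dump(d,open("w1.pkl","wb"))
E
```

```text
0 [-1.02  1.09  0.28  1.14  0.18  1.53 -0.96] [-1.02  0.95  0.3   1.15  0.21  1.64 -0.91]
30 [-1.17  0.95  0.25  1.52  0.45  1.15 -0.83] [-1.16  0.79  0.24  1.52  0.47  1.28 -0.76]
60 [-1.31  0.83  0.3   1.92  0.84  0.71 -0.86] [-1.26  0.63  0.22  1.91  0.81  0.89 -0.72]
90 [-1.44  0.82  0.55  2.3   2.16  0.34 -1.78] [-1.29  0.5   0.32  2.28  1.51  0.5  -0.97]
120 False [-0.58  0.41 -0.28  2.5   2.47  0.58 -1.21]
150 [ 0.3   1.06 -1.23  2.48  2.42  0.84 -0.15] [ 0.43  0.69 -1.22  2.42  2.31  0.43 -0.17]
180 [ 0.51  1.11 -1.23  2.17  1.42  0.32  1.47] [-0.81  0.86  1.15  2.13 -1.49  1.53 -2.09]
-30 [-0.86  1.2   0.35  0.87 -0.09  1.81 -1.21] [-0.85  1.07  0.37  0.87 -0.06  1.92 -1.16]
-60 [-0.71  1.22  0.42  0.82 -0.39  1.89 -1.52] False
-90 [-0.6   1.16  0.49  1.03 -0.66  1.78 -1.76] [-0.59  1.05  0.53  1.01 -0.64  1.92 -1.77]
-120 [-0.74  1.29  1.15  1.39 -1.26  1.96 -1.67] [-0.67  1.04  0.95  1.35 -1.04  1.89 -1.81]
-150 [-0.75  1.21  1.15  1.79 -1.44  1.82 -1.8 ] [ 0.49  1.05 -1.31  1.73  0.33  0.92  2.85]
-180 [ 0.51  1.11 -1.23  2.17  1.42  0.32  1.47] [-0.81  0.86  1.15  2.13 -1.49  1.53 -2.09]
[-0.85  0.73  0.39  1.3   0.34  1.59 -0.65]
3.175 [ 0.82 -0.1  -0.12] [566.65 131.3  159.22]
```

View pics/w1.png

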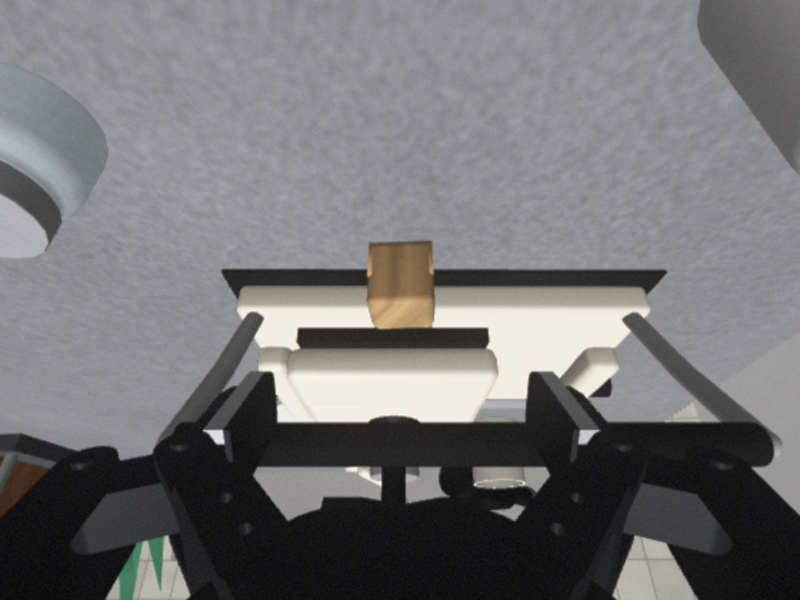

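```bash
python3 - <<'E'
from h import *
import pickle
d=pickle.load(open("w1.pkl","rb"))
o=lambda u,v:((u+.5)/1.42857-.5,(v+.5)/1.42857-.5)
for p,z in[((368,303),76),((434,303),76),((370,242),30),((432,241),30),((238,288),30),((650,288),30)]:print(p,atz(d,*o(*p),z).round(1))
# bar axis: circle right end ~ (765,443), left inner
E
```

```text
(368, 303) [541.2  62.3  76. ]
(434, 303) [578.8  59.   76. ]
(370, 242) [540.4  61.4  30. ]
(432, 241) [579.4  58.9  30. ]
(238, 288) [435.8  18.4  30. ]
(650, 288) [737.8  -8.1  30. ]
```

```bash
cat >> h.py <<'E'
G=np.array([558.5,43.3,62]); JAM=G+91.5*xm
def pose(pull,deg):
    t=np.radians(deg); return list(JAM-(91.5+pull)*Rot.from_euler("z",t).apply(xm)), ori(th=t)
def swing(pull0,a0,pull1,a1,feed=50,n=None):
    n=n or max(1,int(abs(a1-a0)//5)); F=[]
    for k in range(1,n+1):
        s=k/n; p,o=pose(pull0+s*(pull1-pull0),a0+s*(a1-a0)); arm.move_l(p,o,feed=feed)
        F.append(round(float(np.dot(arm.read_force(),xm)),1))
    print(pull1,a1,F,round(arm.read_time(),1)); return F
E
python3 - <<'E'
from h import *
np.set_printoptions(precision=2,suppress=True)
o=ori(); arm.move_l(list(G),o,feed=120); print(arm.read_tcp_pos(),arm.read_force())
arm.close(); print(arm.read_width(),arm.read_gripper_force(),arm.read_force(),arm.read_tcp_pos(),arm.read_time())
swing(0,0,1,10); swing(1,10,4,-10)
print(arm.read_force(),arm.read_tcp_pos(),pose(4,-10)[0])
save("scene","s2.png",(160,330,120,340),3.5)
E
```

```text
[558.92  43.97  62.32] [ 0.18  0.27 -0.28]
40.06450213643987 60.34497879828159 [2.51 1.5  3.3 ] [559.44  43.78  62.42] 4.95
1 10 [-0.5, -0.0] 5.6
4 -10 [-2.6, -3.3, -2.3, -5.4] 6.8
[-1.59  5.56  8.64] [574.01  44.55  62.22] [np.float64(575.2443524120935), np.float64(44.36487876388058), np.float64(62.0)]
```

View pics/s2.png

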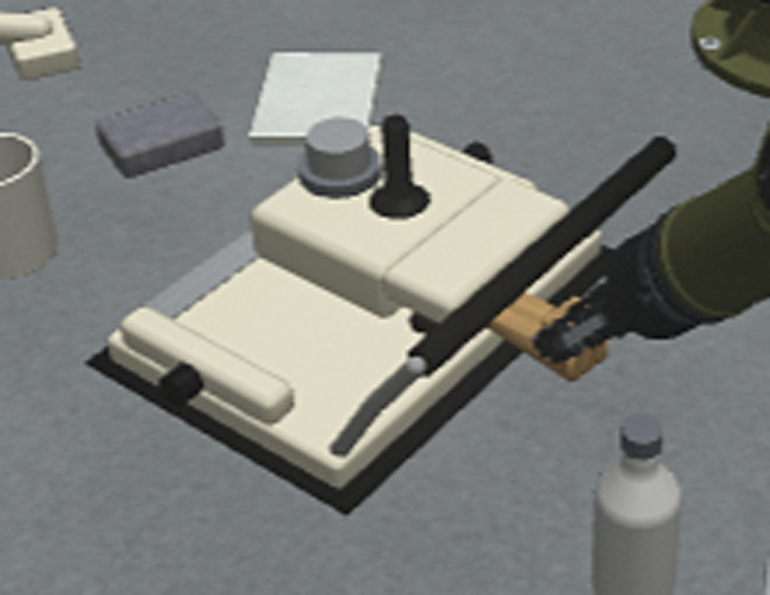

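```bash
python3 - <<'E'
from h import *
p,a=4,-10
while p<41:
    F=swing(p,a,p+3.5,-a); p+=3.5; a=-a
    if max(map(abs,F))>8.5: print("stop");break
print(arm.read_force(),arm.read_tcp_pos(),pose(p,a)[0])
E
```

```text
7.5 10 [2.4, 3.9, 2.4, 2.2] 8.2
11.0 -10 [0.0, -0.4, -1.0, -1.9] 9.5
14.5 10 [4.4, 4.3, 4.2, 2.2] 10.8
18.0 -10 [0.7, 0.4, -0.3, -1.6] 12.2
21.5 10 [3.2, 4.8, 4.7, 1.9] 13.5
25.0 -10 [0.1, 1.2, -0.9, -1.2] 14.9
28.5 10 [3.7, 3.5, 2.0, 0.3] 16.4
32.0 -10 [-1.4, 0.5, -0.3, -2.4] 17.8
35.5 10 [0.1, -0.1, -1.2, -2.5] 19.3
39.0 -10 [-0.8, 1.6, 0.8, -0.9] 20.8
42.5 10 [-0.2, 0.6, -0.4, -1.3] 22.3
[-1.64371541  1.43817334 -2.48653307] [539.14045994  85.62574034  62.09501451] [np.float64(538.9203041363133), np.float64(85.67251220449604), np.float64(62.0)]
```

```bash
python3 - <<'E'
from h import *
np.set_printoptions(precision=1,suppress=True)
swing(42.5,10,47,0); swing(47,0,62,0,60,3); swing(62,0,130,0,120,1)
arm.wait(0.1)
p=np.array(pose(130,0)[0]); o=ori()
arm.move_l(list(p-[0,0,28]),feed=100); print(arm.read_force())
arm.move_l(list(p-[0,0,30.5]),feed=30); print(arm.read_force(),arm.read_tcp_pos())
arm.let_go(); q=p-[0,0,30]-70*tz(o); arm.move_l(list(q),feed=200)
o0=ori(lean=0); r=p+[0,0,40]; arm.move_to(list(r),o0)
print(arm.read_time(),arm.read_force(),arm.read_tcp_pos(),r)
import pickle; d=save("wrist","w3.png",s=800/560); pickle.dump(d,open("w3.pkl","wb"))
E
```

```text
47 0 [0.2, -0.3] 23.1
62 0 [0.2, -0.3, 1.1] 23.9
130 0 [0.2] 24.6
[-0.9 -0.3 -1.8]
[-1.9  1.8  7.6] [569.7 172.6  32.3]
27.025 [-0.3  0.8  0.2] [569.4 171.  101.6] [570.1 172.8 102. ]
```

View pics/w3.png

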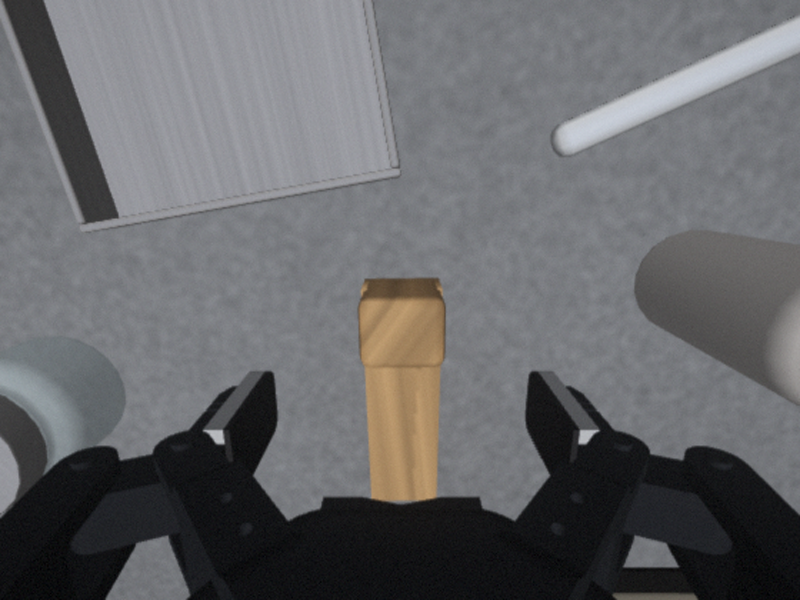

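```bash
python3 - <<'E'
from h import *
import pickle
np.set_printoptions(precision=1,suppress=True)
d=pickle.load(open("w3.pkl","rb"))
o=lambda u,v:((u+.5)/1.42857-.5,(v+.5)/1.42857-.5)
a=atz(d,*o(82,230),30);b=atz(d,*o(400,173),30);print(a,b,np.linalg.norm(b-a))
i=(atz(d,*o(362,366),46)+atz(d,*o(443,366),46))/2; print("inner edge mid",i, "grip",i-17.5*xm)
e=(b-a)/np.linalg.norm(b-a); n=np.array([-e[1],e[0],0]); c=(a+b)/2+110*n; print("tray",c,e,n, np.degrees(np.arctan2(e[1],e[0])))
E
```

```text
[427.6 232.   30. ] [574.9 243.5  30. ] 147.7468779009954
inner edge mid [568.3 158.6  46. ] grip [569.8 176.   46. ]
tray [492.7 347.4  30. ] [1.  0.1 0. ] [-0.1  1.   0. ] 4.469900024107442
```

```bash
python3 - <<'E'
from h import *
import pickle
np.set_printoptions(precision=1,suppress=True)
o0=ori(lean=0); g=np.array([569.8,174.5,33.])
arm.move_l(list(g),o0,feed=120); arm.close(); print(arm.read_width(),arm.read_force(),arm.read_tcp_pos())
arm.move_l(list(g+[0,0,55]),feed=150)
n=np.array([-.078,.997,0]); t=np.array([492.7,347.4,0])+52.5*n; ot=ori(lean=0,dirx=-n)
arm.move_l(list(t+[0,0,88]),ot,feed=180)
arm.move_l(list(t+[0,0,41]),feed=120)
z=39.5
while z>34:
    arm.move_l(list(t+[0,0,z]),feed=40); f=arm.read_force()[2]
    if f>4: break
    z-=1.2
print(z,arm.read_force(),arm.read_tcp_pos(),arm.read_time())
arm.let_go(); arm.move_l(list(t+[0,0,130]),feed=180); print(arm.read_time(),arm.read_force())
d=save("wrist","w4.png",s=800/560)
E
```

```text
39.282901089081264 [-1.3  0.9  5.4] [570.3 174.6  33.8]
37.099999999999994 [-0.8 -1.   5.2] [488.7 399.9  37.9] 31.5833
32.775 [0.4 0.8 0.1]
```

View pics/w4.png

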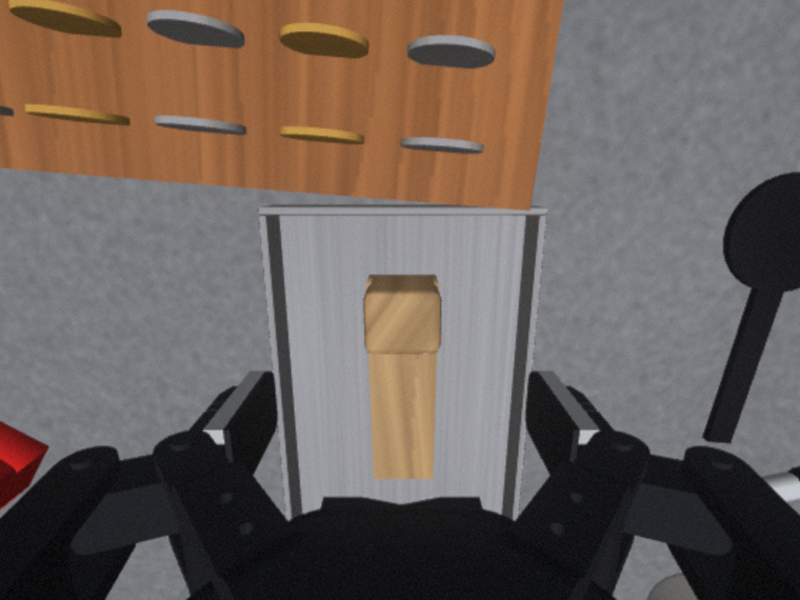

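```bash
python3 - <<'E'
from h import *
import pickle
o0=ori(lean=0); j=np.array([536.8,-136,235.])
arm.move_l([480,300,240],o0,feed=250)
arm.move_l(list(j),o0,feed=250); print(arm.read_time(),arm.read_tcp_pos())
d=save("wrist","w5.png",s=800/560); pickle.dump(d,open("w5.pkl","wb"))
E
```

```text
35.475 [ 536.81775196 -134.70153556  234.97281249]
```

View pics/w5.png

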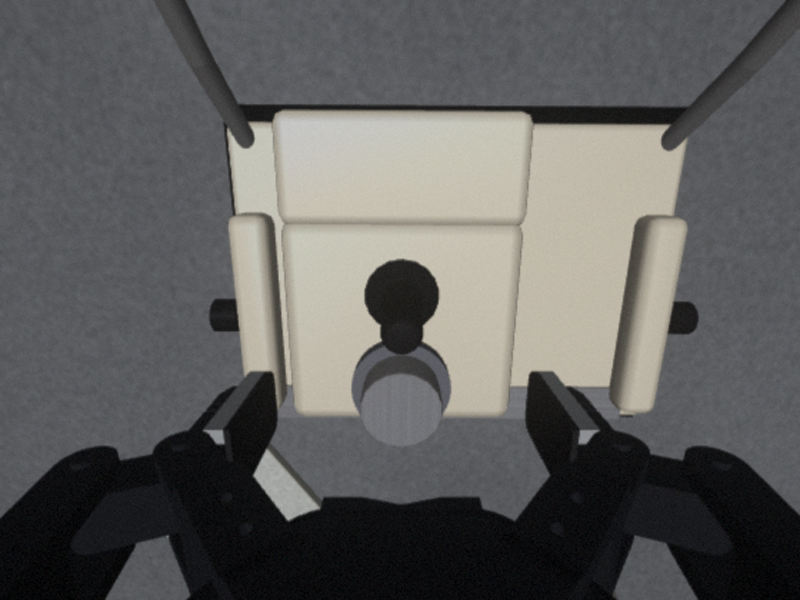

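```bash
python3 - <<'E'
from h import *
import pickle
np.set_printoptions(precision=1,suppress=True)
d=pickle.load(open("w5.pkl","rb"))
o=lambda u,v:((u+.5)/1.42857-.5,(v+.5)/1.42857-.5)
j=atz(d,*o(402,335),165); f=atz(d,*o(402,296),89); print(j,f)
assert np.linalg.norm((j-f)[:2])<12
j[2]=146; o0=ori(lean=0)
arm.move_l([j[0],j[1],200],o0,feed=150); arm.move_l(list(j),o0,feed=80); print(arm.read_force())
arm.close(); f0=arm.read_force(); print(arm.read_width(),f0,arm.read_tcp_pos(),arm.read_time())
s=0
for t in (35,70):
    arm.move_l(list(j+t*ym),o0,feed=60); s=t; print(t,arm.read_force()@ym,arm.read_force()@xm)
while s<96:
    s+=2; arm.move_l(list(j+s*ym),o0,feed=25); f=arm.read_force(); print(s,(f@ym).round(1),(f@xm).round(1),((arm.read_tcp_pos()-j)@ym).round(1))
    if f@ym<-14: break
print(arm.read_time())
E
```

```text
[ 536.5 -137.2  165. ] [ 536.5 -138.2   89. ]
[ 0.1  0.7 -0.4]
20.565388280261136 [-1.   0.3  4. ] [ 536.8 -137.3  146.4] 37.3417
35 0.0555603302398496 -0.1551927798732647
70 -0.8093360840838492 -0.42805388975405995
72 -1.9 -0.4 71.8
74 -2.2 0.4 73.6
76 -3.3 -0.7 75.5
78 -2.7 -0.3 77.6
80 -2.2 -0.1 79.6
82 -3.0 0.3 81.6
84 -2.9 0.1 83.6
86 -2.0 -0.1 85.6
88 -9.5 -0.1 85.8
90 -15.5 -0.8 85.9
41.3083
```

At the stop; back off slightly, release and leave straight up.

```bash
python3 - <<'E'
from h import *
p=np.array([536.5,-137.2,146])+86.5*ym
arm.move_l(list(p),feed=25); print(arm.read_force()); arm.let_go()
arm.move_l(list(p+[0,0,100]),feed=150); arm.wait(.5); print(arm.read_time(),arm.read_force())
save("scene","s6.png",s=800/560)
E
```

```text
[-4.62711481  0.50912145  8.64669856]
43.5667 [-0.55432005 -0.61837404  0.29890778]
```

View pics/s6.png

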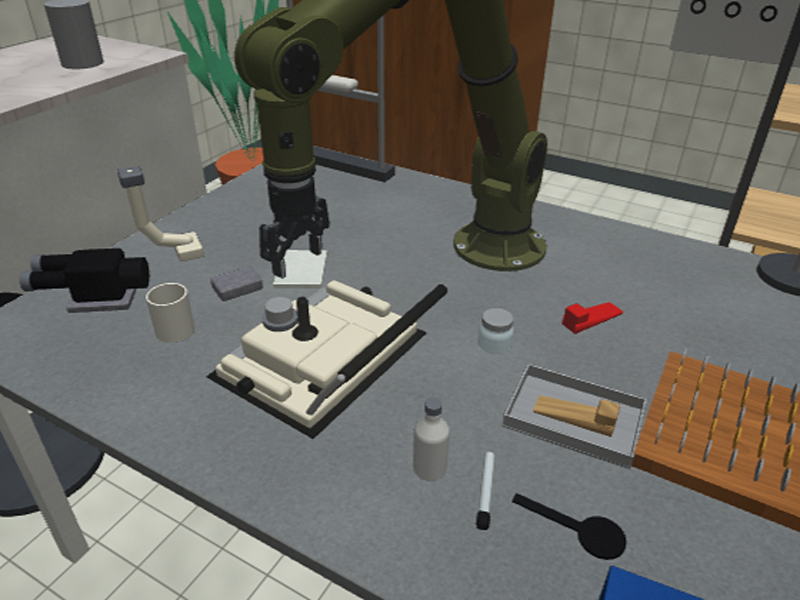

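The picture shows the wedge flat in the tray at about (580,412), the carriage at the far end with its joystick at (304,318), and everything else unmoved.

```bash
python3 -c "
from bench import arm
print(arm.sign_off())"
```

```text
the job is handed in; nothing more can be done
None
```

I handed the job in at about 44 s: the wedge is out and lying flat in the tray, the carriage is against its far stop, and the bystanders look unmoved in the final picture; the verdict was not shown.

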